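Brace the fittings jar and unscrew its cap

TASK

Move the closed square jar into the U-shaped brace on the counter, fully home against the back wall, so that it cannot spin; then unscrew its tight cap anticlockwise until the thread lets go, and lift it straight off. Finish while still holding the cap in the gripper, level, just above the jar's open mouth (about 2 to 4 cm clear of the rim, not touching it), with the jar still standing home in the brace and everything else on the counter left where it is.

Things in the scene. Friction and masses are not known exactly. Their poses are not given: they have to be found in the camera images.
- jar: the only square jar: white plastic, body 64 x 64 mm, 60 mm tall; above it a round neck 40 mm across. About 0.55 kg. Origin under its centre, z up, x and y square to its faces. Starts loose on the counter on the robot's side of the brace, cap on tight. Standing free it spins along when the cap is twisted; push it low to slide it, or lift it by its cap; dragged by the cap it tips.
- jar_rim (a point): centre of the jar's round rim, 100 mm above the jar's underside. A sprung rubber ring here presses the cap up (about 30 N, easing to 10 N as it turns), and pushes it up about 1 mm when it comes free. The neck carries three ledges of a coarse thread; three lugs in the cap run under them, so until the cap is turned free, pulling it up lifts the whole jar.
- cap: the square jar's round grey ribbed cap, 62 mm across, 24 mm tall, 50 g. Origin: centre of the skirt's lower edge, 80 mm above the counter when on (20 mm of bare neck show below it). Opens anticlockwise from above: tight (up to 0.8 N m, grip with 60 N or more), rises 2 mm; free to lift after 50 to 65 degrees relative to the jar, stopped at about 80 to 95: turn about 75.
- brace: dark steel U-shaped jar brace fixed to the counter, walls 40 mm high, 12 mm thick, open to its own -x (roughly towards the robot). Inside 68 mm wide, walls along its x. Outside 92 mm wide (134 over its low feet), back at x = +44 mm. Origin: on the counter where the jar's centre stands when home against the back wall (inner face x = +32 mm); +x points inwards, z up.
- brace_mouth (a point): middle of the brace's flared mouth on the counter, 52 mm from the brace's origin on its -x side; the mouth is about 90 mm wide here. The jar may go in with any of its four sides leading. In the brace a twist of the cap turns the jar up to some 6 degrees before the walls hold it.
- round_jar: bystander: smaller ROUND white jar with a grey lid, 60 mm across, 85 mm tall; origin under its centre
- carton: bystander: white paper carton with a brown tape strip, 90 x 70 x 60 mm; origin under its centre
- elbow: bystander: brass pipe elbow lying flat, two 49 mm legs along its +x and +y, 32 mm high; origin under its corner; lies near the brace
- riser: bystander: black plastic sprinkler base, round, 40 mm across, 44 mm tall; origin under its centre; stands near the brace
- screwdriver: bystander: screwdriver lying on the counter; origin underneath it, blade along +x
- spool: bystander: black reel, 100 mm across, 65 mm tall; origin under its centre
- tape: bystander: roll of paper tape lying flat, 90 mm across, 40 mm tall; origin under its centre
There are look-alikes about, which are no part of the job. Leave any orange look-alike of the jar alone. Several things have the shape of the cap; the one meant has the colours described above.

How it is judged:
On the way, in this order (a step that is already met when the one before it is completed fails the run):
1. the jar stands home in the brace with its cap still on (x of jar in the frame of brace between -0.01 and 0.006 m and y of jar in the frame of brace between -0.006 and 0.006 m and height (world z) of jar below 0.005 m and angle between jar's own z axis and vertical below 0.08 rad and z of cap in the frame of jar below 0.0835 m), for 0.2 s.
2. the cap, turned out of its thread, is lifted clear of the ledges while the jar stays home in the brace (x of jar in the frame of brace between -0.01 and 0.006 m and y of jar in the frame of brace between -0.006 and 0.006 m and height (world z) of jar below 0.005 m and angle between jar's own z axis and vertical below 0.08 rad and z of cap in the frame of jar above 0.095 m), for 0.1 s.
At the end, for the whole second after the job is handed in: The jar stands upright on the counter home in the brace (within 10 mm of the back wall, 6 mm sideways), and the gripper holds the cap still and level (within 14 degrees) over the jar's mouth (within 25 mm sideways), its lower edge 8 to 60 mm above the jar's rim, not touching the jar (x of jar in the frame of brace between -0.01 and 0.006 m and y of jar in the frame of brace between -0.006 and 0.006 m and height (world z) of jar below 0.005 m and angle between jar's own z axis and vertical below 0.08 rad and z of cap in the frame of jar between 0.108 and 0.16 m and horizontal distance between cap and jar below 0.025 m and angle between cap's own z axis and vertical below 0.25 rad and contact force between cap and jar below 0.1 N and contact force between cap and the fingers above 1 N and linear speed of each of cap, jar below 0.03 m/s); the arm keeps its last pose, push and grip.
It fails at once if a bystander is moved by more than 25 mm (distance of any of round_jar, carton, elbow, riser, screwdriver, spool, tape from where it was at the start of the episode above 0.025 m).
It fails at once if the jar is tipped over (angle between jar's own z axis and vertical above 0.6 rad).
It also fails if it takes over 43 s, if anything falls off the work surface, if the arm or the gripper's body presses on something with over 40 N, if the wrist force passes 120 N, or if a joint passes its speed limit or range.

ROBOT

A 6-joint arm with a two-finger parallel gripper is mounted at the origin on the work surface. World frame = base frame: x ahead of the robot, y to its left, z up, the work surface at z = 0. Lengths are in m, angles in rad, forces in N, time in s.
With the tool pointing down it reaches from about 0.35 to 0.95 m from the base axis. Payload 17.4 kg.
Tool frame: the origin (TCP) lies at the very end of the fingers, on their centre line; the grasp point (between the pads) lies 19 mm behind it; x points along the fingers, z is the direction in which the jaws open and shut, and the axes are right-handed (so a half turn about x gives the same grasp; the last joint's range is limited). The gripper opens to 93 mm and grips with 3 to 60 N. Pads are 15 mm wide; open, the fingers measure 128 mm over their backs; the gripper's body (75 mm by 188 mm) begins 65 mm behind the grasp point.
Start: joints at [-1.235, 0.116, 1.442, -0, 1.584, -0.038], TCP at [0.246, -0.628, 0.219] pointing down, gripper open.
Joint ranges: [-2.83, 2.83], [-0.83, 2.19], [0.07, 2.5], [-1.14, 4.28], [0.01, 3], [-2.97, 2.97]. Speed limits (rad/s): [1.89, 1.89, 2.22, 3.14, 3.14, 3.14].

INTERFACE

Orientations are given as a unit quaternion [x, y, z, w].
In Python, from workcell import bot gives the robot as it stands.
- The arm moves only by the tool drive_tool, never from a script. Its argument "deltas" is one flat list of numbers, 5 for each row, row after row: the shift along the tool's x, y, z in mm, then the turn about the tool's x in degrees, then the opening, from -1 (shut) to 1 (fully open). A call has exactly 5 rows; each row is the pose to reach, as a shift and turn from the pose measured when the call began, along the tool's axes at that moment; what a row does not reach only later rows make up. A row lasts 1/10 s, in which the tool goes at most 50 mm and 8.59 degrees, less where a joint would pass 70% of its speed; a pose out of reach is approached as far as the arm can. A call with a gripper value outside its range is refused whole. The fingers move at their own pace and stop on an object; the grip force is fixed at half the most. Time passes only in rows, so rows that repeat a pose let the fingers close, or fill a call up. It gives the time, the measured TCP pose, the force and the opening at its end, in the units of the state.
- bot.observe(): the state, without advancing time (a new reading comes with each control period).
- bot.capture(name): name is "side" or "top"; returns the picture (420x560x3 uint8, red, green, blue); there is no depth.
- bot.get_calibration(name): a dict with "K" (3x3 intrinsics, pixels), "origin" and "rotation" of the camera in the world. Camera axes: x right, y up, looking along -z (the intrinsics and any distortion apply to the point x, -y, -z); pixel columns grow to the right and rows downward; lengths in m; the calibration is good to about 2 mm. A picture is of the moment at which its call begins. get_calibration takes no time and is no camera call.
- bot.close_job(): hands the job in, once; it reports no verdict.
The state is a dict: "time_s": time; "qpos": joint angles; "joint_vel": joint speeds; "tau": joint torques, N m; "eef_pos": TCP position; "tool_rot": TCP orientation; "contact_force": force on the tool from outside, world axes, zero at the start; "torque": the same for the moment, N m; "opening": finger opening in m.
Only numpy, scipy, OpenCV 4.12 (cv2) and the standard library are available. Lean on these libraries where they do the work, as an engineer would, in place of code of your own. Each camera call takes 0.05 s, during which the arm holds its last target.

## Working session

There is one attempt and no reset: what is moved stays moved. The work goes in short steps, Python scripts to look and compute and a tool call to move; the robot and the scene stay as the last step left them, time stands still between calls to the robot, and variables do not carry over. Pictures are saved under pics/ and viewed, and the job is handed in when it is done.

Besides the shell and the picture viewer there is one more tool, called after "Call:" in YAML: its name, and indented under it one key for each argument. drive_tool: Moves the arm, as the interface text tells. Its arguments: {"type":"object","properties":{"deltas":{"type":"array","items":{"type":"number"}}},"required":["deltas"]}

```bash
ls; mkdir -p pics
python3 - <<'E'
from workcell import bot
import cv2
print(bot.observe())
for n in("side","top"):
    im=bot.capture(n); cv2.imwrite(f"pics/{n}0.png",im[:,:,::-1]); c=bot.get_calibration(n); print(n,c)
E
```

```text
pics
{'time_s': 0.0, 'qpos': array([-1.23483623e+00,  1.16488544e-01,  1.44225174e+00, -2.86635036e-05,
        1.58399203e+00, -3.78111208e-02]), 'joint_vel': array([-0.00049892, -0.00102862, -0.00085598, -0.00051553,  0.00103762,
       -0.00061361]), 'tau': array([ 1.66903992e-03, -7.21264029e+01, -6.22615814e+01,  7.79497926e-02,
        2.36948300e-02, -1.54632226e-04]), 'eef_pos': array([ 0.24637331, -0.62821815,  0.21791185]), 'tool_rot': array([ 0.39862533,  0.58452357, -0.39816276,  0.58386339]), 'contact_force': array([-0.22010815,  0.85630072,  0.80470869]), 'torque': array([0.00375337, 0.02336584, 0.03358205]), 'opening': 0.09290338744612973}
side {'K': array([[539.12394248,   0.        , 281.93410282],
       [  0.        , 539.12394248, 205.49835868],
       [  0.        ,   0.        ,   1.        ]]), 'origin': array([0.4138314 , 1.14307681, 0.75107174]), 'rotation': array([-0.03252336,  0.49919956,  0.86440257, -0.05049979])}
top {'K': array([[487.49884481,   0.        , 280.95649667],
       [  0.        , 487.49884481, 201.13531204],
       [  0.        ,   0.        ,   1.        ]]), 'origin': array([0.25474755, 0.01068292, 1.60545087]), 'rotation': array([-0.0650577 ,  0.06274155,  0.70727307, -0.70113893])}
```

View pics/top0.png

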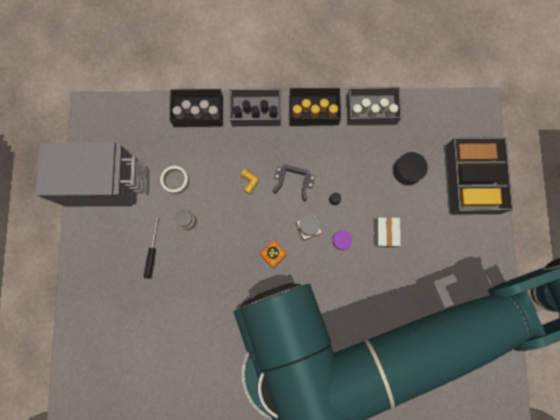

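View pics/side0.png

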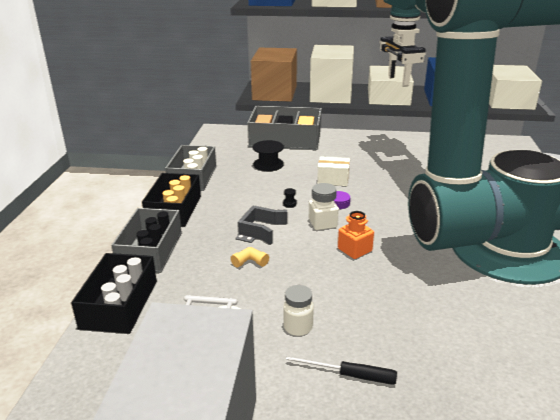

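The top view shows the white square jar with its grey cap at (309,227) and the brace at (294,180), opening downwards in the picture. The orange open jar at (273,253) and the purple cap-shaped disc at (343,240) are look-alikes. The round jar is at (185,219). I'll enlarge to confirm.

Run:
```python
import cv2
im=cv2.imread("pics/top0.png")[150:275,225:375]; cv2.imwrite("pics/top0c.png",cv2.resize(im,None,fx=5,fy=4.8 and 5*0.96,interpolation=cv2.INTER_CUBIC) if 0 else cv2.resize(im,(750,625))[:600])
im=cv2.imread("pics/side0.png")[170:275,225:385]; cv2.imwrite("pics/side0c.png",cv2.resize(im,(800,525),interpolation=cv2.INTER_CUBIC))
```

```text
(no output)
```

View pics/top0c.png

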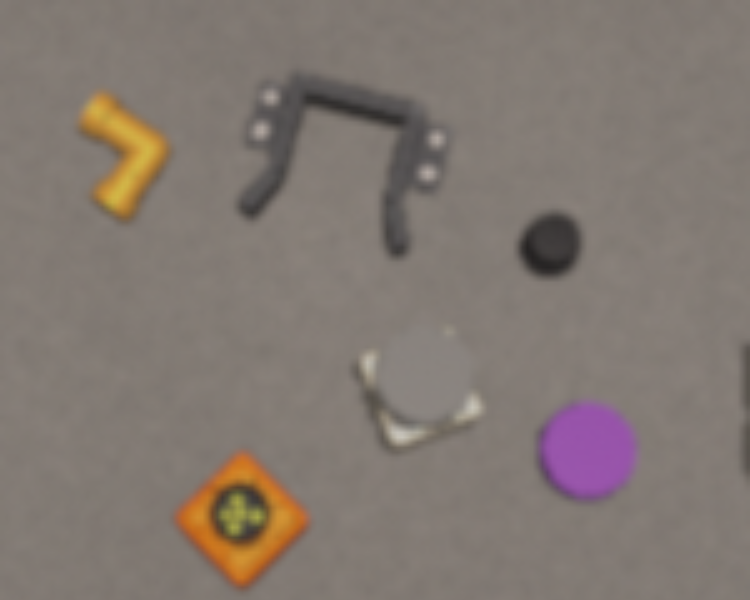

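View pics/side0c.png

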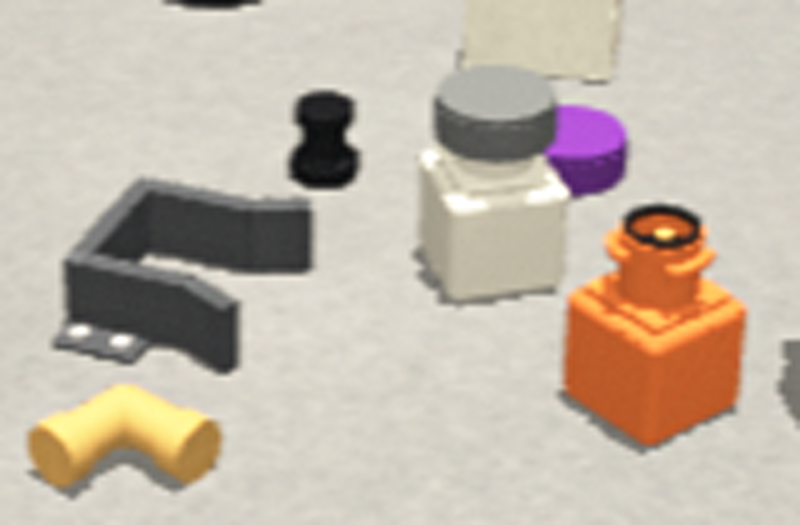

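The grey cap on the white square jar is the one meant: side crop (496,95), top crop (425,373). Next I fit the jar and brace poses from both views.

```bash
cat > h.py <<'E'
import numpy as np,cv2
from scipy.spatial.transform import Rotation as R
from scipy.optimize import least_squares
from workcell import bot
C={n:bot.get_calibration(n) for n in("side","top")}
def proj(n,P):
    c=C[n]; p=(np.atleast_2d(P)-c["origin"])@R.from_quat(c["rotation"]).as_matrix()
    p=p*[1,-1,-1]; q=p@c["K"].T; return q[:,:2]/q[:,2:]
def unproj(n,uv,z):
    c=C[n]; d=np.linalg.inv(c["K"])@[uv[0],uv[1],1]; d=R.from_quat(c["rotation"]).as_matrix()@(d*[1,-1,-1])
    return c["origin"]+d*(z-c["origin"][2])/d[2]
def T(p,L):
    L=np.atleast_2d(L); c,s=np.cos(p[2]),np.sin(p[2])
    return np.c_[p[0]+c*L[:,0]-s*L[:,1],p[1]+s*L[:,0]+c*L[:,1],L[:,2]]
def fit(obs,p0):
    f=lambda p:np.concatenate([(proj(n,T(p,l))[0]-uv) for n,l,uv in obs])
    r=least_squares(f,p0,loss="soft_l1",x_scale=[.01,.01,.1]); return r.x,f(r.x).reshape(-1,2)
def toolinfo():
    s=bot.observe(); m=R.from_quat(s["tool_rot"]).as_matrix(); print("t",s["time_s"],"pos",s["eef_pos"].round(4),"F",s["contact_force"].round(1),"op",round(s["opening"],4)); print(m.round(3)); print("q",s["qpos"].round(3)); return s,m
tc=lambda u,v:(225+u/5-.4,150+v/5-.4)
sc=lambda u,v:(225+u/5-.4,170+v/5-.4)
E
cat > f.py <<'E'
from h import *
a,b=.032,.032
# jar: yaw~+20deg; corners: top-view left (+x,+y), bottom (-x,+y), right(-x,-y)
jar=[("top",(0,0,.104),tc(425,373)),("side",(0,0,.104),sc(496,95)),
("top",(a,b,.06),tc(362,357)),("top",(-a,b,.06),tc(393,447)),("top",(-a,-b,.06),tc(483,408)),
("side",(a,-b,.06),sc(423,153)),("side",(a,b,.06),sc(440,190)),("side",(-a,b,.06),sc(567,190)),("side",(a,b,0),sc(455,300)),("side",(-a,b,0),sc(558,290))]
br=[("top",(.044,.046,.04),tc(294,73)),("top",(.044,-.046,.04),tc(424,106)),("side",(.044,.046,.04),sc(66,260)),("side",(.044,-.046,.04),sc(143,181)),("side",(.044,.046,0),sc(70,318))]
p0=unproj("top",tc(425,373),.104); print(p0, unproj("side",sc(496,95),.104))
pj,r=fit(jar,[p0[0],p0[1],.35]); print(pj,np.degrees(pj[2]),r.round(1).tolist())
pb,r=fit(br,[.6,0,-.25]); print(pb,np.degrees(pb[2]),r.round(1).tolist())
def draw(n,src,off,sz,out):
    im=cv2.imread(src)[off[1]:off[1]+sz[1],off[0]:off[0]+sz[0]]; k=5; im=cv2.resize(im,None,fx=k,fy=k,interpolation=cv2.INTER_CUBIC)
    def L(p,pts,col):
        q=(proj(n,T(p,pts))-off+.4*0+.0)*k+2; cv2.polylines(im,[np.int32(q.round())],False,col,1,cv2.LINE_AA)
    sq=lambda h,z:[(h,h,z),(-h,h,z),(-h,-h,z),(h,-h,z),(h,h,z)]
    L(pj,sq(.032,.06),(0,0,255));L(pj,sq(.032,0),(0,255,255))
    t=np.linspace(0,2*np.pi,60);L(pj,np.c_[.031*np.cos(t),.031*np.sin(t),0*t+.104],(0,255,0))
    for z,c in((.04,(0,0,255)),(0,(0,255,255))):
        L(pb,[(-.02,.046,z),(.044,.046,z),(.044,-.046,z),(-.02,-.046,z)],c);L(pb,[(-.02,.034,z),(.032,.034,z),(.032,-.034,z),(-.02,-.034,z)],c)
    cv2.imwrite(out,im)
import sys
draw("top",sys.argv[1],(255,155),(90,95),sys.argv[3]);draw("side",sys.argv[2],(232,175),(120,65),sys.argv[4])
E
python3 f.py pics/top0.png pics/side0.png pics/o1.png pics/o2.png; python3 -c "
from h import *
toolinfo()"
```

```text
[ 0.45593681 -0.07381798  0.104     ] [ 0.45662786 -0.06762618  0.104     ]
[ 0.45680371 -0.07391457  0.31229976] 17.89345834714626 [[0.0, -0.3], [0.1, -1.2], [-0.8, -1.5], [-0.6, -0.6], [0.5, 0.9], [-0.8, -2.4], [1.7, 2.2], [0.7, -0.3], [-1.9, 0.2], [1.4, -0.4]]
[ 0.6119473  -0.02436643 -0.27127705] -15.54303007331995 [[-0.8, -0.4], [0.1, 0.0], [0.1, -0.8], [0.2, -1.8], [0.0, 1.0]]
t 0.1 pos [ 0.2464 -0.6282  0.218 ] F [-0.6  0.3 -0.4] op 0.093
[[-0.     0.931  0.365]
 [ 0.001  0.365 -0.931]
 [-1.    -0.    -0.001]]
q [-1.235  0.116  1.442 -0.     1.584 -0.038]
```

View pics/o1.png

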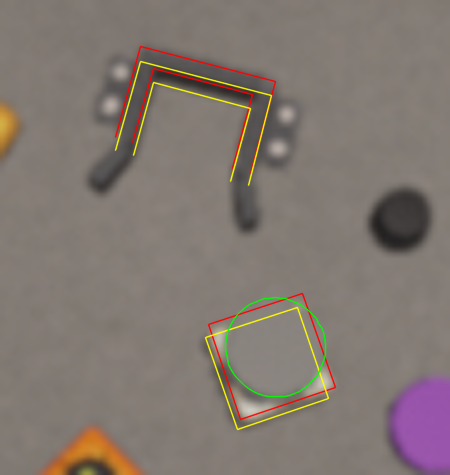

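View pics/o2.png

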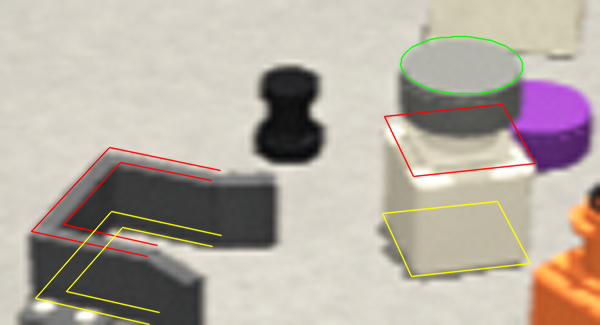

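Call:
drive_tool:
  deltas: [0,33,-37,0,1,0,66,-74,0,1,0,100,-111,0,1,0,133,-148,0,1,0,166,-184,0,1]

```text
time_s: 0.6
eef_pos: [0.3339, -0.3943, 0.2178]
tool_rot: [0.399, 0.585, -0.398, 0.584]
contact_force: [1.5, -0.2, 1.2]
opening: 0.0928
```

Call:
drive_tool:
  deltas: [0,33,-36,0,1,0,66,-73,0,1,0,100,-110,0,1,0,133,-146,0,1,0,166,-183,0,1]

```text
time_s: 1.1
eef_pos: [0.4218, -0.1614, 0.218]
tool_rot: [0.399, 0.584, -0.398, 0.584]
contact_force: [0.5, -0.8, -0.7]
opening: 0.0926
```

```bash
python3 -c "
from h import *
s,m=toolinfo(); print(m.T@(np.array([.4563,-.0725,.16])-s['eef_pos'])*1000)"
```

```text
t 1.1 pos [ 0.4218 -0.1614  0.218 ] F [ 0.5 -0.8 -0.7] op 0.0926
[[-0.     0.931  0.364]
 [ 0.001  0.364 -0.931]
 [-1.     0.    -0.001]]
q [-4.230e-01 -3.860e-01  1.895e+00  1.000e-03  1.633e+00  7.750e-01]
[ 58.14201762  64.52631209 -70.16143759]
```

Call:
drive_tool:
  deltas: [10,26,-28,0,1,30,52,-56,0,1,50,64,-70,0,1,58,64,-70,0,1,58,64,-70,0,1]

```text
time_s: 1.6
eef_pos: [0.4553, -0.0729, 0.159]
tool_rot: [0.398, 0.585, -0.398, 0.583]
contact_force: [0.7, 0.4, 0.4]
opening: 0.093
```

Run:
```python
from h import *
toolinfo()
for n,o in(("top",(250,150)),("side",(250,130))):
    im=bot.capture(n)[:,:,::-1]; cv2.imwrite(f"pics/{n}1.png",im); cv2.imwrite(f"pics/{n}1c.png",cv2.resize(im[o[1]:o[1]+115,o[0]:o[0]+130],None,fx=5,fy=5,interpolation=cv2.INTER_CUBIC))
```

```text
t 1.6 pos [ 0.4553 -0.0729  0.159 ] F [0.7 0.4 0.4] op 0.093
[[-0.002  0.931  0.365]
 [ 0.001  0.365 -0.931]
 [-1.    -0.002 -0.002]]
q [-2.150e-01 -3.440e-01  1.959e+00  1.000e-03  1.529e+00  9.820e-01]
```

View pics/side1c.png

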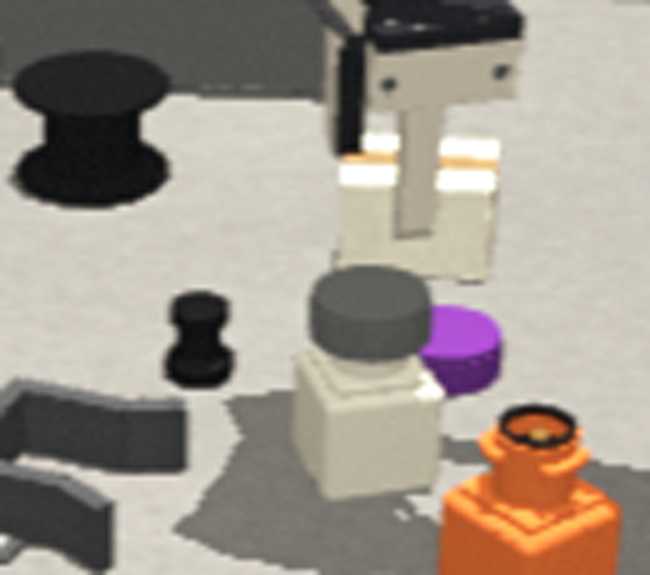

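View pics/top1.png

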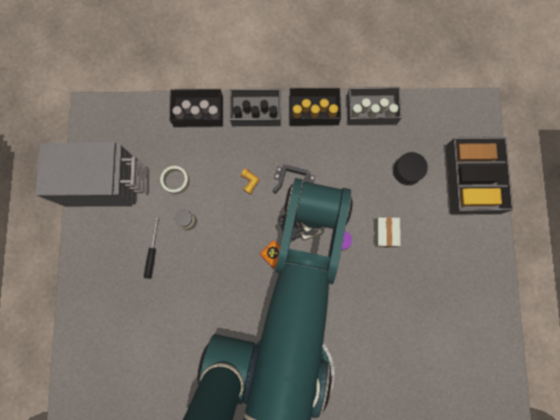

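Call:
drive_tool:
  deltas: [40,1,0,0,1,75,1,0,0,1,85,1,0,0,1,85,1,0,0,0.4,85,1,0,0,-1]

```text
time_s: 2.2
eef_pos: [0.4576, -0.0739, 0.0778]
tool_rot: [0.4, 0.583, -0.398, 0.584]
contact_force: [-0.1, 0.2, -0.7]
opening: 0.0812
```

Call:
drive_tool:
  deltas: [0,0,0,0,-1,0,0,0,0,-1,0,0,0,0,-1,0,0,0,0,-1,0,0,0,0,-1]

```text
time_s: 2.7
eef_pos: [0.4581, -0.0737, 0.0791]
tool_rot: [0.4, 0.583, -0.398, 0.585]
contact_force: [-2.0, 2.9, 8.9]
opening: 0.0616
```

```bash
cat > look.py <<'E'
import sys
from h import *
toolinfo(); k=sys.argv[1]
for n,o in(("top",(250,140)),("side",(220,130))):
    im=bot.capture(n)[:,:,::-1]; cv2.imwrite(f"pics/{n}{k}.png",im); cv2.imwrite(f"pics/{n}{k}c.png",cv2.resize(im[o[1]:o[1]+115,o[0]:o[0]+150],None,fx=5,fy=5,interpolation=cv2.INTER_CUBIC))
E
python3 look.py 2
```

```text
t 2.7 pos [ 0.4581 -0.0737  0.0791] F [-2.   2.9  8.9] op 0.0616
[[ 0.004  0.932  0.363]
 [ 0.001  0.363 -0.932]
 [-1.     0.004  0.001]]
q [-2.150e-01 -2.910e-01  2.051e+00  1.000e-03  1.378e+00  9.830e-01]
```

View pics/side2c.png

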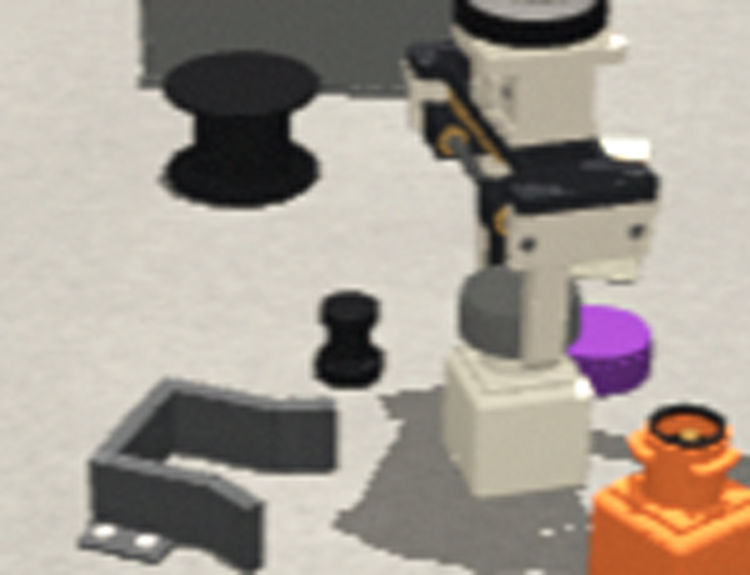

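Jaws are closed on the cap at 61.6 mm, one finger visible at side crop (545,310). Next, a small lift.

Call:
drive_tool:
  deltas: [-4,0,0,0,-1,-8,0,0,0,-1,-12,0,0,0,-1,-16,0,0,0,-1,-16,0,0,0,-1]

```text
time_s: 3.3
eef_pos: [0.4583, -0.0738, 0.0957]
tool_rot: [0.4, 0.583, -0.398, 0.585]
contact_force: [-0.5, 0.1, -5.0]
opening: 0.0615
```

```bash
python3 look.py 3;  python3 -c "
from h import *
s,m=toolinfo(); 
pb=np.array([.612,-.0244,-.2713])
print(m.T@(T(pb,[-.11,0,s['eef_pos'][2]])[0]-s['eef_pos'])*1000)"
```

```text
t 3.3 pos [ 0.4583 -0.0738  0.0957] F [-0.5  0.1 -5. ] op 0.0615
[[ 0.005  0.932  0.363]
 [ 0.     0.363 -0.932]
 [-1.     0.004  0.001]]
q [-2.150e-01 -3.040e-01  2.033e+00  1.000e-03  1.408e+00  9.830e-01]
t 3.4 pos [ 0.4581 -0.0737  0.0951] F [ 0.8  0.8 -5.2] op 0.0617
[[ 0.004  0.932  0.363]
 [ 0.001  0.363 -0.932]
 [-1.     0.004  0.001]]
q [-2.150e-01 -3.040e-01  2.034e+00  1.000e-03  1.408e+00  9.830e-01]
[  0.22739995  73.32484114 -56.00185785]
```

View pics/side3c.png

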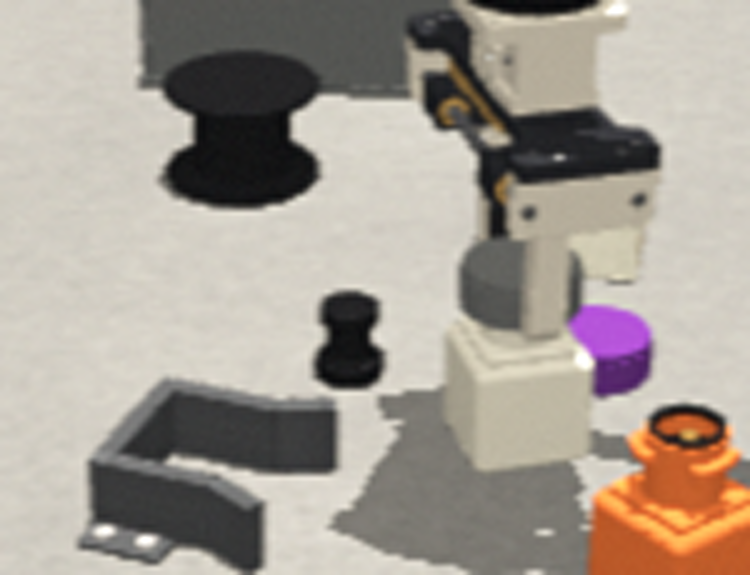

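The jar hangs level from the cap, with its base raised about 30 px in the crop and -5 N at the wrist. Next: move to the pre-mouth point and turn clockwise by 33.5°.

Call:
drive_tool:
  deltas: [0,8,-6,4,-1,0,26,-20,11,-1,0,46,-35,19,-1,0,64,-49,27,-1,0,73,-56,33.5,-1]

```text
time_s: 3.9
eef_pos: [0.5062, 0.0063, 0.0949]
tool_rot: [0.552, 0.442, -0.55, 0.443]
contact_force: [0.3, -0.5, -4.9]
opening: 0.0619
```

Call:
drive_tool:
  deltas: [0,0,0,0,-1,0,0,0,0,-1,0,0,0,0,-1,0,0,0,0,-1,0,0,0,0,-1]

```text
time_s: 4.4
eef_pos: [0.5061, 0.0059, 0.095]
tool_rot: [0.552, 0.442, -0.55, 0.443]
contact_force: [-0.3, -0.0, -5.3]
opening: 0.0614
```

```bash
python3 look.py 4
```

```text
t 4.4 pos [0.5061 0.0059 0.095 ] F [-0.3 -0.  -5.3] op 0.0614
[[ 0.004  0.976 -0.216]
 [ 0.001 -0.216 -0.976]
 [-1.     0.003 -0.002]]
q [-3.900e-02 -2.000e-01  1.950e+00  1.000e-03  1.388e+00  1.749e+00]
```

View pics/side4c.png

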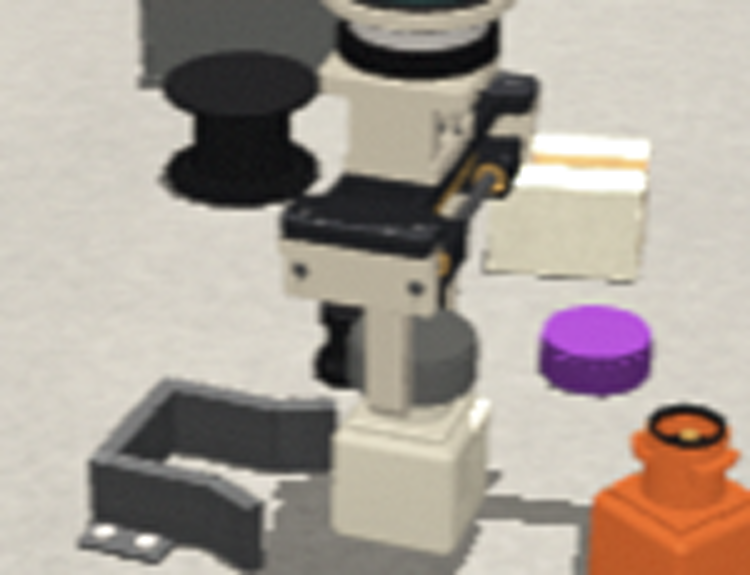

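View pics/top4c.png

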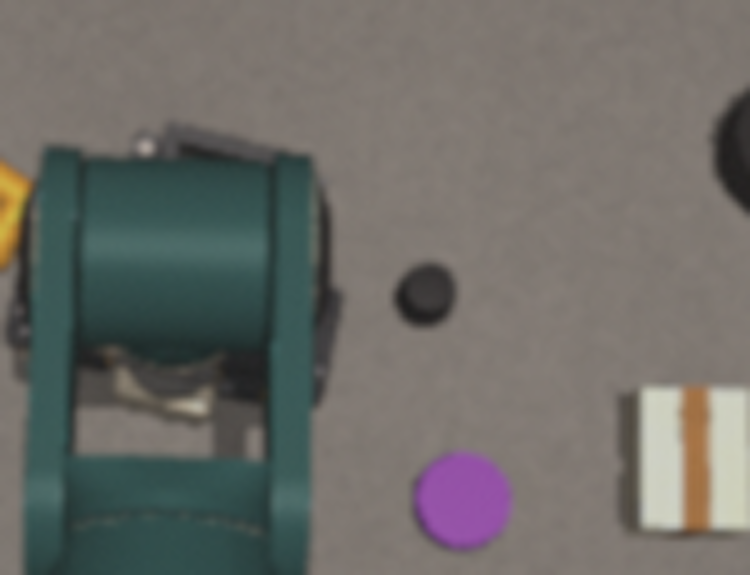

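```bash
cat > g.py <<'E'
from h import *
s4=lambda u,v:(220+u/5-.4,130+v/5-.4)
def jf(picks,z0,yaw):  # side only
    return fit([("side",(x*.032,y*.032,z+z0),s4(*uv)) for x,y,z,uv in picks],[.5,0,yaw])
br=[("side",(.044,.046,.04),s4(90,461)),("side",(.044,-.046,.04),s4(167,380)),("side",(.044,.046,0),s4(95,518)),("side",(.032,-.034,.04),s4(178,391)),("side",(.032,.034,.04),s4(120,459))]
pb,r=fit(br,[.61,-.02,-.27]); 
print("brace side",pb.round(4),np.degrees(pb[2]).round(1),r.round(1).tolist())
E
cat > g4.py <<'E'
from g import *
pj,r=jf([(1,1,0,(333,535)),(-1,1,0,(439,554)),(1,1,.06,(334,440)),(-1,1,.06,(447,460)),(-1,-1,.06,(491,404))],.016,-.27)
print("jar",pj.round(4),np.degrees(pj[2]).round(1),r.round(1).tolist())
c,s=np.cos(pb[2]),np.sin(pb[2]);d=pj[:2]-pb[:2];print("jar in brace",c*d[0]+s*d[1],-s*d[0]+c*d[1])
E
python3 g4.py
```

```text
brace side [ 0.6119 -0.0192 -0.2719] -15.6 [[-0.1, 0.1], [0.1, -0.7], [-0.4, 2.1], [0.1, 0.1], [0.3, -0.9]]
jar [ 0.5054  0.0107 -0.2953] -16.9 [[-1.5, 0.3], [1.4, 2.2], [-1.8, -1.4], [0.3, 0.1], [0.8, -1.2]]
jar in brace -0.11067244948063276 0.00018907118043705665
```

Call:
drive_tool:
  deltas: [5,12,0.6,-1,-1,11,25,1.3,-1,-1,11,38,2,-1,-1,11,50,2.7,-1,-1,11,55,3,-1,-1]

```text
time_s: 5.0
eef_pos: [0.5602, -0.0092, 0.0844]
tool_rot: [0.549, 0.447, -0.546, 0.448]
contact_force: [-1.8, -1.6, -3.5]
opening: 0.0616
```

Call:
drive_tool:
  deltas: [0,5,0.3,0,-1,0,12,0.6,0,-1,0,19,1,0,-1,0,25,1.3,0,-1,0,25,1.3,0,-1]

```text
time_s: 5.5
eef_pos: [0.5847, -0.0161, 0.0843]
tool_rot: [0.548, 0.447, -0.547, 0.448]
contact_force: [-2.6, -4.7, -6.6]
opening: 0.0617
```

```bash
python3 look.py 5
```

```text
t 5.5 pos [ 0.5847 -0.0161  0.0843] F [-2.6 -4.7 -6.6] op 0.0617
[[ 0.003  0.98  -0.199]
 [-0.    -0.199 -0.98 ]
 [-1.     0.003 -0.   ]]
q [-0.071 -0.012  1.796 -0.     1.355  1.7  ]
```

View pics/side5c.png

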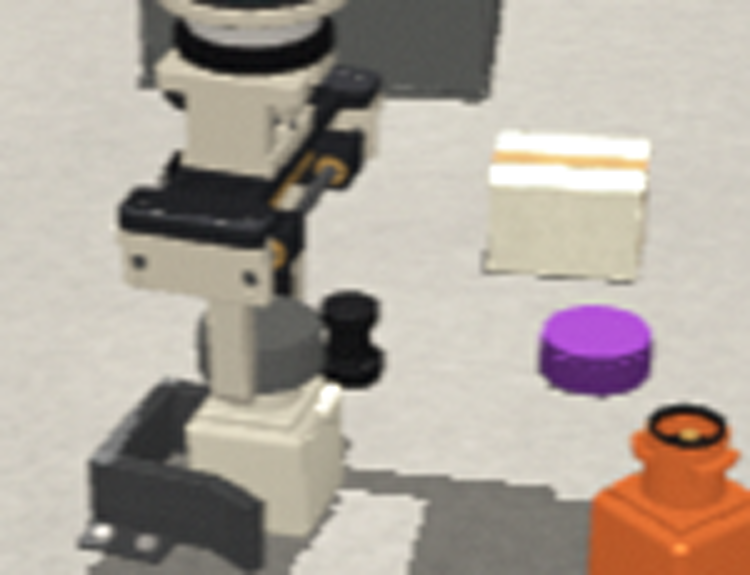

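The jar is between the walls, with the side force at -5 N on the +y wall. I shift 1 mm away from that wall and keep going in.

Call:
drive_tool:
  deltas: [0,5,1.5,0,-1,0,10,2,0,-1,0,15,2.2,0,-1,0,20,2.5,0,-1,0,22,2.6,0,-1]

```text
time_s: 6.1
eef_pos: [0.6061, -0.023, 0.0844]
tool_rot: [0.548, 0.447, -0.547, 0.448]
contact_force: [-0.1, 0.2, -5.5]
opening: 0.0617
```

Call:
drive_tool:
  deltas: [0,2,0.1,0,-1,0,4,0.3,0,-1,0,6,0.4,0,-1,0,8,0.5,0,-1,0,8,0.5,0,-1]

```text
time_s: 6.6
eef_pos: [0.614, -0.0251, 0.0844]
tool_rot: [0.548, 0.447, -0.547, 0.448]
contact_force: [0.3, -0.9, -5.2]
opening: 0.0617
```

Call:
drive_tool:
  deltas: [0,1,0,0,-1,0,2,0.1,0,-1,0,3,0.1,0,-1,0,4,0.2,0,-1,0,4,0.2,0,-1]

```text
time_s: 7.1
eef_pos: [0.6177, -0.026, 0.0844]
tool_rot: [0.548, 0.447, -0.547, 0.448]
contact_force: [-3.2, 1.7, -3.4]
opening: 0.0617
```

```bash
python3 look.py 6
```

```text
t 7.1 pos [ 0.6177 -0.026   0.0844] F [-3.2  1.7 -3.4] op 0.0617
[[ 0.002  0.98  -0.199]
 [-0.    -0.199 -0.98 ]
 [-1.     0.002 -0.   ]]
q [-0.083  0.06   1.722  0.     1.357  1.688]
```

View pics/side6c.png

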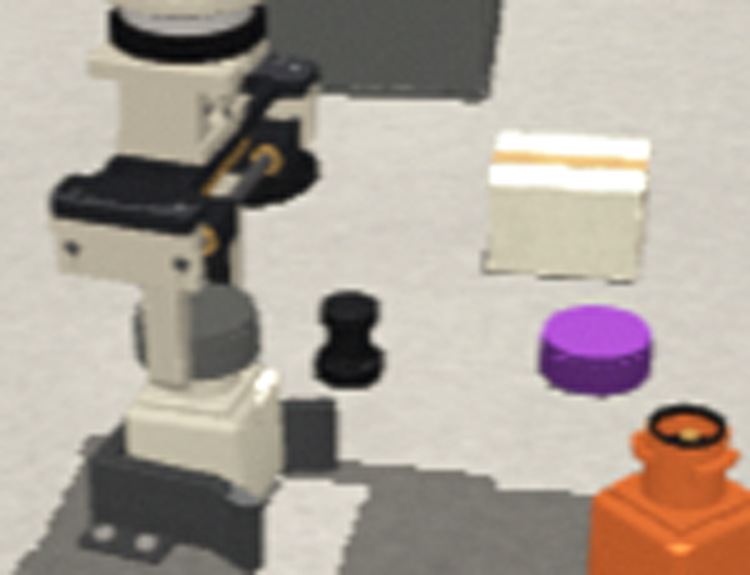

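Contact with the back wall shows: 3 N, and the jar fills the brace at crop (190,430). Next I lower it onto the counter.

Call:
drive_tool:
  deltas: [2,0,0,0,-1,4,0,0,0,-1,5,0,0,0,-1,6,0,0,0,-1,6,0,0,0,-1]

```text
time_s: 7.7
eef_pos: [0.6182, -0.0258, 0.08]
tool_rot: [0.549, 0.447, -0.546, 0.448]
contact_force: [-8.1, 4.4, 13.1]
opening: 0.0621
```

```bash
python3 look.py 7
```

```text
t 7.7 pos [ 0.6182 -0.0258  0.08  ] F [-8.1  4.4 13.1] op 0.0621
[[ 0.004  0.98  -0.199]
 [ 0.    -0.199 -0.98 ]
 [-1.     0.004 -0.001]]
q [-8.300e-02  6.300e-02  1.726e+00  1.000e-03  1.348e+00  1.688e+00]
```

View pics/side7c.png

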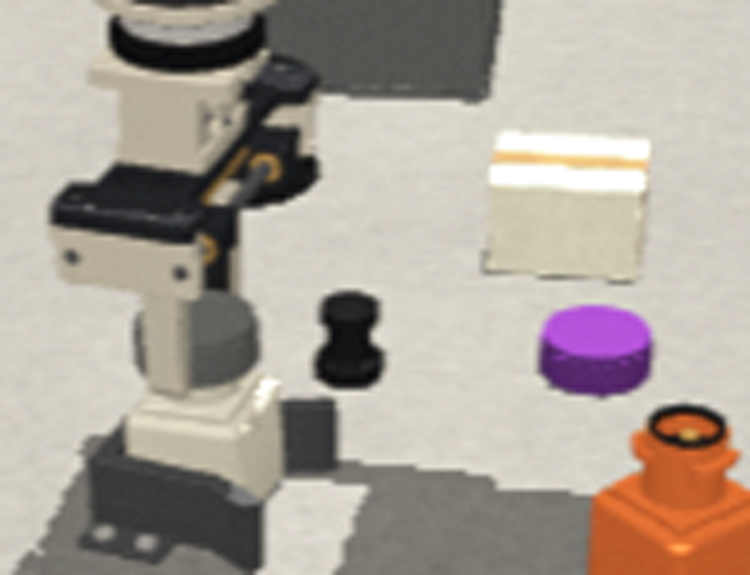

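View pics/top7c.png

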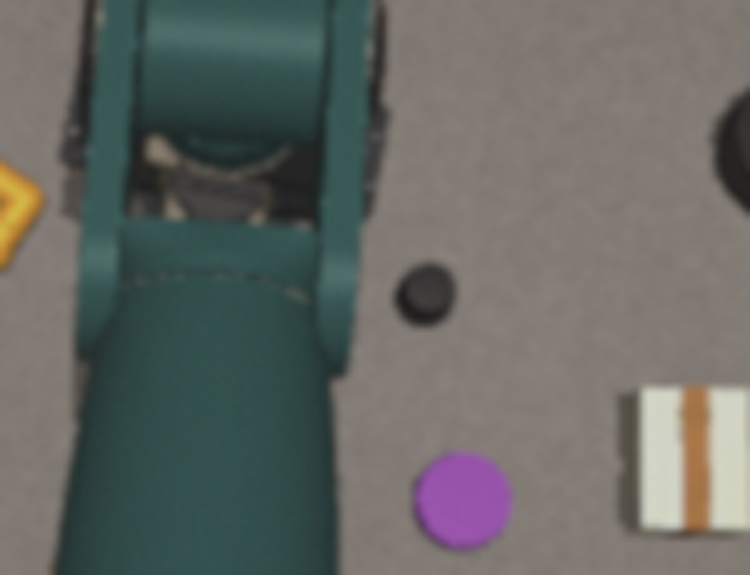

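Seated: the jar dropped about 7 px in the crop and presses the counter at 13 N. Start twisting anticlockwise, which is a negative turn because tool x points down.

Call:
drive_tool:
  deltas: [0,0,0,-3,-1,0,0,0,-6,-1,0,0,0,-9,-1,0,0,0,-12,-1,0,0,0,-15,-1]

```text
time_s: 8.3
eef_pos: [0.6186, -0.0256, 0.0807]
tool_rot: [0.485, 0.514, -0.482, 0.517]
contact_force: [-1.9, 1.3, 2.4]
opening: 0.0618
```

```bash
python3 -c "
from h import *
s,m=toolinfo();print(s['torque'],s['tau'])"
```

```text
t 8.3 pos [ 0.6186 -0.0256  0.0807] F [-1.9  1.3  2.4] op 0.0618
[[ 0.006  0.998  0.063]
 [ 0.001  0.063 -0.998]
 [-1.     0.006 -0.   ]]
q [-8.300e-02  6.300e-02  1.726e+00  1.000e-03  1.348e+00  1.424e+00]
[ 0.57657076  0.43405724 -0.28491172] [ -1.05869316 -63.23152542 -58.98295641  -0.77872016  -0.8695502
   1.07307136]
```

Call:
drive_tool:
  deltas: [0,0,0,-4,-1,0,0,0,-8,-1,0,0,0,-12,-1,0,0,0,-16,-1,0,0,0,-20,-1]

```text
time_s: 8.8
eef_pos: [0.6188, -0.0251, 0.0814]
tool_rot: [0.388, 0.591, -0.385, 0.594]
contact_force: [-5.9, 5.0, 4.6]
opening: 0.0618
```

```bash
python3 look.py 8; python3 -c "
from h import *
s,m=toolinfo();print(s['torque'],s['tau'])"
```

```text
t 8.8 pos [ 0.6188 -0.0251  0.0814] F [-5.9  5.   4.6] op 0.0618
[[ 0.007  0.915  0.403]
 [ 0.002  0.403 -0.915]
 [-1.     0.007  0.001]]
q [-0.083  0.062  1.725  0.002  1.348  1.073]
t 8.9 pos [ 0.6188 -0.0251  0.0813] F [-4.8  4.3  2.5] op 0.0615
[[ 0.006  0.915  0.403]
 [ 0.001  0.403 -0.915]
 [-1.     0.007  0.001]]
q [-0.083  0.062  1.725  0.002  1.348  1.073]
[1.02715278 1.11916969 0.07920599] [ -2.3406706  -63.14473629 -60.43181419  -1.21887211  -1.84815243
  -1.44055054]
```

View pics/side8c.png

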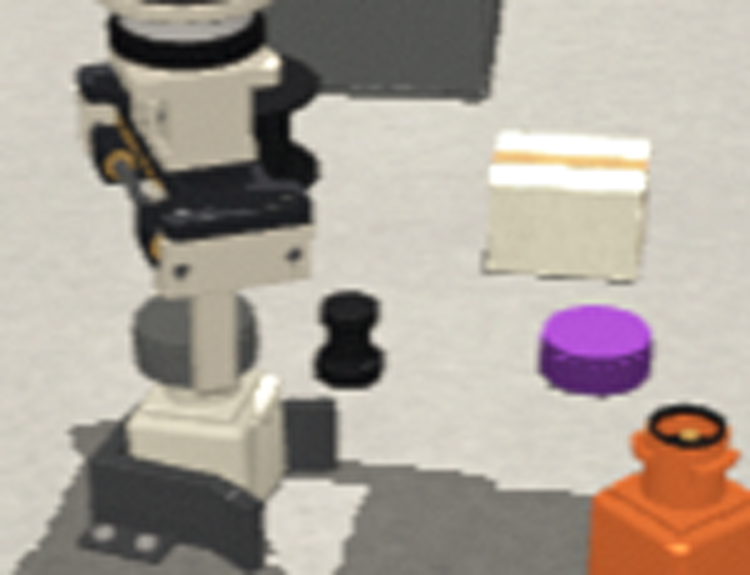

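Call:
drive_tool:
  deltas: [0,0,0,-4,-1,0,0,0,-8,-1,0,0,0,-12,-1,0,0,0,-16,-1,0,0,0,-20,-1]

```text
time_s: 9.4
eef_pos: [0.6189, -0.0246, 0.0822]
tool_rot: [0.278, 0.649, -0.275, 0.653]
contact_force: [-8.7, 6.6, 9.3]
opening: 0.0619
```

```bash
python3 -c "
from h import *
s,m=toolinfo();print(s['torque'],s['tau'])"
```

```text
t 9.4 pos [ 0.6189 -0.0246  0.0822] F [-8.7  6.6  9.3] op 0.0619
[[ 0.007  0.72   0.694]
 [ 0.003  0.694 -0.72 ]
 [-1.     0.007  0.003]]
q [-0.082  0.061  1.724  0.003  1.349  0.721]
[ 1.24819857  1.65106035 -0.17679425] [ -3.33867118 -58.79103541 -57.88639069  -1.6497511   -2.80154988
   1.65537402]
```

Call:
drive_tool:
  deltas: [0,0,-0.5,-4,-1,0,0,-0.5,-8,-1,0,0,-0.5,-12,-1,0,0,-0.5,-16,-1,0,0,-0.5,-20,-1]

```text
time_s: 9.9
eef_pos: [0.6187, -0.0239, 0.083]
tool_rot: [0.16, 0.687, -0.157, 0.691]
contact_force: [-7.4, 3.3, 7.0]
opening: 0.0616
```

```bash
python3 -c "
from h import *
s,m=toolinfo();print(s['torque'],s['tau'])"
```

```text
t 9.9 pos [ 0.6187 -0.0239  0.083 ] F [-7.4  3.3  7. ] op 0.0616
[[ 0.007  0.437  0.9  ]
 [ 0.003  0.9   -0.437]
 [-1.     0.006  0.005]]
q [-0.082  0.06   1.725  0.004  1.35   0.369]
[ 0.62236501  1.31447291 -0.12333553] [ -1.84199899 -61.07487917 -59.59811568  -0.81246799  -2.36091167
   1.70515146]
```

Call:
drive_tool:
  deltas: [0,0,0,-3,-1,0,0,0,-6,-1,0,0,0,-6,-1,0,0,0,-6,-1,-1,0,0,-6,-1]

```text
time_s: 10.4
eef_pos: [0.6188, -0.024, 0.084]
tool_rot: [0.124, 0.694, -0.121, 0.699]
contact_force: [-1.7, -0.4, -1.0]
opening: 0.0619
```

Call:
drive_tool:
  deltas: [-1,0,0,0,-1,-2,0,0,0,-1,-3,0,0,0,-1,-3,0,0,0,-1,-3,0,0,0,-1]

```text
time_s: 10.9
eef_pos: [0.6188, -0.024, 0.0871]
tool_rot: [0.124, 0.694, -0.121, 0.699]
contact_force: [-2.7, -0.5, 0.4]
opening: 0.0618
```

```bash
python3 look.py 9; python3 -c "
from h import *
s,m=toolinfo();print(s['torque'],s['tau'])"
```

```text
t 10.9 pos [ 0.6188 -0.024   0.0871] F [-2.7 -0.5  0.4] op 0.0618
[[ 0.008  0.341  0.94 ]
 [ 0.003  0.94  -0.341]
 [-1.     0.005  0.006]]
q [-0.082  0.057  1.721  0.004  1.356  0.266]
t 11.0 pos [ 0.6188 -0.024   0.087 ] F [-1.5 -1.8  0.6] op 0.0614
[[ 0.008  0.341  0.94 ]
 [ 0.003  0.94  -0.341]
 [-1.     0.005  0.006]]
q [-0.082  0.057  1.721  0.004  1.356  0.266]
[-0.1354329   0.40804428 -0.03961759] [ 4.44506016e-01 -6.39416170e+01 -6.00440526e+01  3.33256871e-01
 -6.39752001e-01 -1.74350756e-03]
```

View pics/side9c.png

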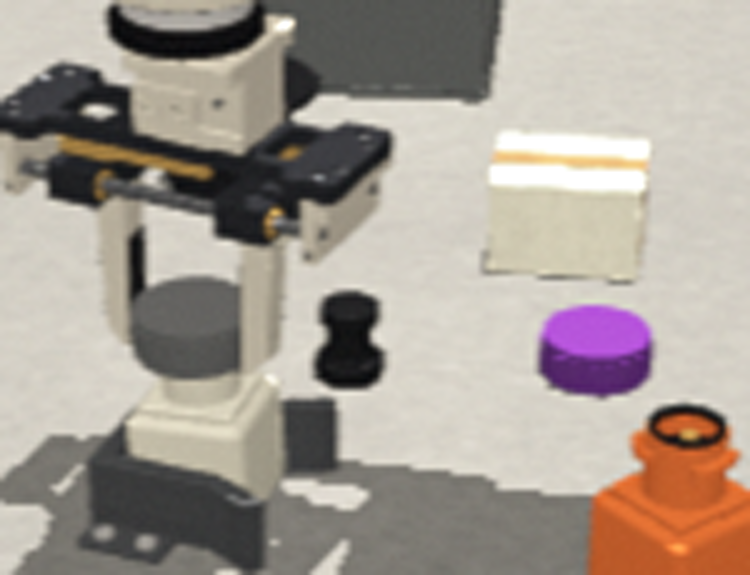

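The cap is rising freely with about 0 N at the wrist, more neck shows, and the jar hasn't moved. Lift straight off.

Call:
drive_tool:
  deltas: [-4,0,0,0,-1,-9,0,0,0,-1,-15,0,0,0,-1,-21,0,0,0,-1,-25,0,0,0,-1]

```text
time_s: 11.5
eef_pos: [0.6189, -0.0241, 0.1131]
tool_rot: [0.124, 0.693, -0.121, 0.699]
contact_force: [0.3, 0.3, -1.1]
opening: 0.062
```

Call:
drive_tool:
  deltas: [-4,0,0,0,-1,-9,0,0,0,-1,-14,0,0,0,-1,-16,0,0,0,-1,-16,0,0,0,-1]

```text
time_s: 12.0
eef_pos: [0.6189, -0.0241, 0.1295]
tool_rot: [0.124, 0.693, -0.121, 0.7]
contact_force: [-0.9, -0.2, -0.3]
opening: 0.0616
```

```bash
python3 look.py 10
```

```text
t 12.0 pos [ 0.6189 -0.0241  0.1295] F [-0.9 -0.2 -0.3] op 0.0616
[[ 0.009  0.341  0.94 ]
 [ 0.003  0.94  -0.341]
 [-1.     0.006  0.008]]
q [-0.082  0.027  1.68   0.004  1.425  0.266]
```

View pics/side10c.png

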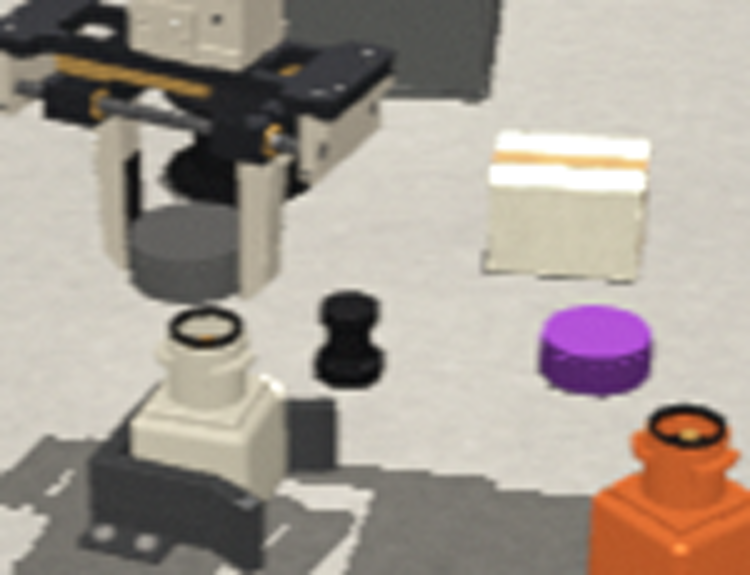

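View pics/top10.png

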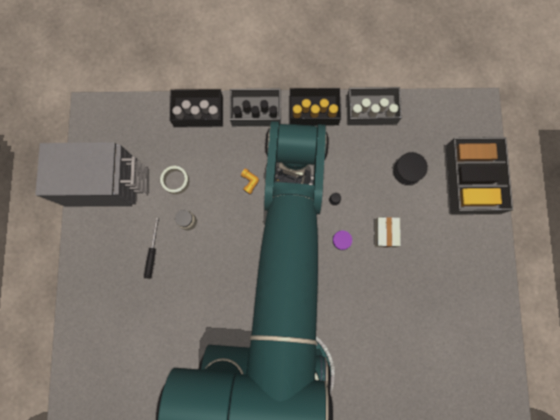

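The cap is off. The open rim shows at crop (206,327), the cap is level above it at (187,225), and the bystanders are unmoved. Numeric check of the jar position and the cap clearance.

Run:
```python
from g import *
P=unproj("side",s4(206,328),.1)[:2]; c,s=np.cos(pb[2]),np.sin(pb[2]);d=P-pb[:2];print("rim world",P,"in brace",c*d[0]+s*d[1],-s*d[0]+c*d[1])
for z in(.15,.152,.155):
  print("cap top",z,unproj("side",s4(187,233),z)) 
print("TCP-based proj of cap top at z .153:", (proj("side",[.619,-.02,.153])-[220,130]+.4)*5)
print("cap lower at z=.129",(proj("side",[.619,-.02,.129])-[220,130]+.4)*5)
```

```text
brace side [ 0.6119 -0.0192 -0.2719] -15.6 [[-0.1, 0.1], [0.1, -0.7], [-0.4, 2.1], [0.1, 0.1], [0.3, -0.9]]
rim world [ 0.61157859 -0.02298227] in brace 0.0006837570454731406 -0.003703787010360732
cap top 0.15 [ 0.62060792 -0.02836128  0.15      ]
cap top 0.152 [ 0.6199199  -0.02446345  0.152     ]
cap top 0.155 [ 0.61888786 -0.01861671  0.155     ]
TCP-based proj of cap top at z .153: [[187.34237206 235.36631247]]
cap lower at z=.129 [[188.7428041  278.72221783]]
```

Run:
```python
from g import *
im=cv2.imread("pics/side10.png")[160:250,230:290]; k=8; im=cv2.resize(im,None,fx=k,fy=k,interpolation=cv2.INTER_CUBIC)[:600]
t=np.linspace(0,2*np.pi,60)
for yaw,col in((0,(0,0,255)),):
    pj=pb+[0,0,yaw]
    for pts in([(.032,.032,.06),(-.032,.032,.06),(-.032,-.032,.06),(.032,-.032,.06),(.032,.032,.06)],[(-.032,.032,.06),(-.032,.032,0),(-.032,-.032,0)],np.c_[.02*np.cos(t),.02*np.sin(t),0*t+.1]):
        q=(proj("side",T(pj,pts))+.5-[230,160])*k; cv2.polylines(im,[np.int32(q.round())],False,col,1,cv2.LINE_AA)
cv2.imwrite("pics/ov10.png",im)
```

```text
brace side [ 0.6119 -0.0192 -0.2719] -15.6 [[-0.1, 0.1], [0.1, -0.7], [-0.4, 2.1], [0.1, 0.1], [0.3, -0.9]]
```

View pics/ov10.png

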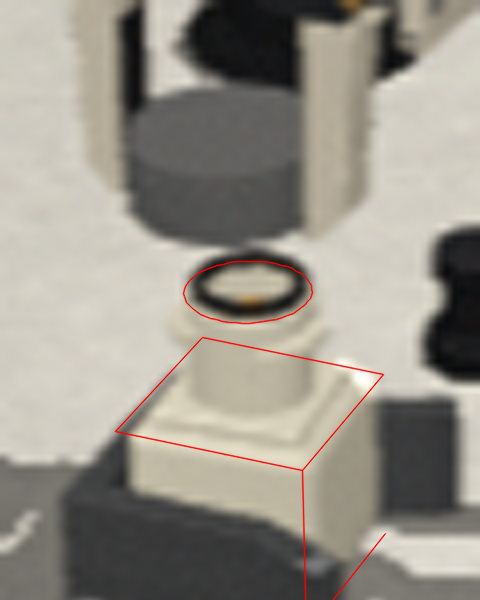

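The model jar placed at home overlays the real one to within about 1 px, or 2–3 mm, and the cap is steady, level and clear of the rim. Handing in.

```bash
python3 -c "
from workcell import bot
print(bot.close_job())"
```

```text
the job is handed in; nothing more can be done
None
```

I lifted the jar by its cap, turned it square to the brace and slid it in until it touched the back wall. I set it down there, unscrewed the cap about 81° anticlockwise and lifted it straight off. I handed the job in at about 12 s with the cap still held over the mouth; the hand-in gives no verdict.

**Last checks:**
- **Cap:** it is level (tool tilt under 1°) and held at 61.6 mm opening. Its lower edge is about 2.5–3 cm above the rim, and the wrist reads about 0–1 N.
- **Jar:** it stands upright, about 1 mm from home along the brace.
- **Bystanders:** those visible in the last pictures looked unmoved; I did not measure them.

**What disagreed:**
- The side camera put the rim 3.7 mm sideways in the brace, but the walls allow only about 2 mm. I take that as calibration and pixel error.
- The cap now sits about 7 mm off the jar's axis, within the 25 mm allowed. The fingers probably slid along the cap as the jar met the back wall.

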